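# Load the sloping gluing desk with two organ-pipe blocks

### The job

Put each of the two wooden pipe blocks into the nest of its own shape on the sloping gluing desk, and press it down past the spring cheek until it sits fully home on the floor of the nest. Then let go, and leave the glue bottle, the glue pot and the brush where they are.

Things in the scene. Friction and masses are not known exactly. Their poses are not given: they have to be found in the camera images.
- block_t_mid (a point): Point half-way up (30 mm above the underside) in the pale T-shaped beech block, on its long middle line, half-way along its length. The block is 110 mm long (x), 60 mm high (z), with straight upright sides: a stem 42 mm wide (y) from x = -55 to +25 mm and a cross-head 72 mm wide from x = +25 to +55 mm. About 0.2 kg. It starts flat on the table.
- block_key_mid (a point): Point half-way up (30 mm above the underside) in the browner tongued block, on its long middle line, half-way along its length. The block is 130 mm long (x), 60 mm high (z), with straight upright sides: a body 42 mm wide (y) from x = -65 to +25 mm and a narrow tongue 22 mm wide from x = +25 to +65 mm. About 0.2 kg. It starts flat on the table.
- nest_t: Dark wooden nest, 150 x 116 mm, on the sloping desk, with a T-shaped white-floored pocket, its cross-head at the upper end (+x). Origin: middle of the pocket's floor; x up the slope along the pocket, y level, z out of the pocket, 30 degrees from vertical. 24 mm deep, 1.5 mm play all round. Home: block's underside on the floor, axes along the nest's, middle point at 0, 0, 30 mm.
- nest_key: Dark wooden nest, 160 x 116 mm, on the sloping desk, with the tongued block's white-floored pocket, its narrow tongue part at the upper end (+x). Origin: middle of the pocket's floor; x up the slope along the pocket, y level, z out of the pocket, 30 degrees from vertical. 24 mm deep, 1.5 mm play all round. Home: block's underside on the floor, axes along the nest's, middle point at 0, 0, 30 mm.
- nest_t_cheek (a joint): Travel (m, 0 = out, towards +y) of the steel spring cheek in the middle of the +y wall of the T-shaped nest, 30 mm long. It slopes 4.5 mm into the pocket, farthest 5 mm above the floor. A block set in by its weight alone stops on it about 8 mm short of home; pushed along -z with about 10 to 20 N it goes past, down to the floor, and the cheek holds it.
- nest_key_cheek (a joint): Travel (m, 0 = out, towards +y) of the steel spring cheek in the middle of the +y wall of the tongued nest, 30 mm long. It slopes 4.5 mm into the pocket, farthest 5 mm above the floor. A block set in by its weight alone stops on it about 8 mm short of home; pushed along -z with about 10 to 20 N it goes past, down to the floor, and the cheek holds it.
- desk: Fixed plywood gluing desk, board 210 x 330 mm, sloping 30 degrees: low on the robot's side, high (about 125 mm) on the far side. Origin on the table under the board's middle; x points to the high side. The two nests, 36 mm thick, are fixed on it side by side, 160 mm between centres, either one on the left.
- glue_bottle: White glue bottle with red cap, 54 mm across, 150 mm high, standing; origin at the middle of its base. To be left alone.
- glue_pot: Plain open steel glue pot, 100 mm across, 110 mm high, standing; origin at the middle of its base. To be left alone.
- brush: Glue brush lying on the table; origin under its middle, handle towards -x. To be left alone.
Mind the look-alikes: they are no part of the job. What is shaped like the part that bears block_t_mid but green is not meant. Leave any turquoise look-alike of the part that bears block_key_mid alone.

How it is judged:
By the outcome, as a careful person would: the job done as asked, in the order asked, and still so for the second after the job is handed in, with the robot touching nothing.
It also fails if it takes over 72 s, if anything falls off the work surface, if the arm or the gripper's body presses on something with over 40 N, if the wrist force passes 120 N, or if a joint passes its speed limit or range.

### The arm

A 6-joint arm with a two-finger parallel gripper is mounted at the origin on the work surface. World frame = base frame: x ahead of the robot, y to its left, z up, the work surface at z = 0. Lengths are in mm, angles in rad, forces in N, time in s.
With the tool pointing down it reaches from about 325 to 775 mm from the base axis. Payload 5.5 kg.
Tool frame: the origin (TCP) lies midway between the tips of the shut fingers; the grasp point (between the pads) lies 19 mm behind it; z points along the fingers, y is the line along which they close (so a half turn about z gives the same grasp; the last joint's range is limited). The gripper opens to 88 mm and grips with 3 to 60 N. Pads are 20 mm wide; open, the fingers measure 115 mm over their backs; the gripper's body (75 mm by 178 mm) begins 61 mm behind the grasp point.
Start: joints at [-1.343, 0.091, 1.231, -0, 1.82, -0.057], TCP at [168.579, -575.845, 222.631] pointing down, gripper open.
Joint ranges: [-2.87, 2.87], [-0.86, 2.18], [0.17, 2.46], [-1.51, 4.65], [0.06, 2.69], [-2.65, 2.65]. Speed limits (rad/s): [2.57, 2.57, 3.01, 3.14, 3.14, 3.14].

### API

Orientations are given as a unit quaternion [x, y, z, w].
In Python, from bench import arm gives the robot as it stands.
- The arm moves only by the shell command python3 -m handwheel 'ROWS'. ROWS is JSON, a list of rows, each an object with "hand": the closure, from 0 (fully open) to 1 (shut); "delta_pos": the shift along the tool's x, y, z in mm, a list of three; "turn": the turn about the tool's z in rad. A call has 1 to 20 rows; each row shifts and turns the commanded pose from where the row before left it, along the tool's axes as they then stand; what a row does not reach is not made up. A row lasts 1/12 s, in which the tool goes at most 41.7 mm and 7.16 degrees, less where a joint would pass 70% of its speed; a pose out of reach is approached as far as the arm can. A call is refused whole if a number of a shift passes 41.7 or a number of a turn 0.125, either way. A call with a gripper value outside its range is refused whole. The fingers move at their own pace and stop on an object; the grip force is fixed at half the most. Time passes only in rows, so rows that do not move let the fingers close. It gives the time, the measured TCP pose, the force, the opening and the grip force at its end, in the units of the state.
- arm.get_state(): the state, without advancing time (a new reading comes with each control period).
- arm.grab_frame(name): name is "scene" or "side" or "wrist"; returns (picture, depth): 480x640x3 uint8, red, green, blue; 480x640 float32, mm along the optical axis (not along the pixel's ray), 0 where there is no reading.
- arm.calibration(name): a dict with "fx", "fy", "cx", "cy" (pixels), "k1" (the pictures are not rectified: a ray, as slopes to the right and down, at radius r is drawn at 1 + k1 r^2 times it, then the intrinsics apply), "R" (3x3) and "t" (3): a world point X has camera coordinates R X + t. Camera axes: x right, y down, z forward; pixel columns grow to the right and rows downward; lengths in mm; the calibration is good to about 2 mm. A picture is of the moment at which its call begins: read the wrist's pose just before it. calibration takes no time and is no camera call; for the wrist camera it gives the pose at the moment of the call.
- arm.hand_in(): hands the job in; it is judged then, once.
The state is a dict: "time_s": time; "joints": joint angles; "qvel": joint speeds; "joint_torque": joint torques, N m; "ee_pos": TCP position; "orientation": TCP orientation; "contact_force": force on the tool from outside, world axes, zero at the start; "moment": the same for the moment, N m; "gripper_width": finger opening in mm; "grip_force": force on a finger pad.
Only numpy, scipy, OpenCV 4.12 (cv2) and the standard library are available. Lean on these libraries where they do the work, as an engineer would, in place of code of your own. Each camera call takes 0.05 s, during which the arm holds its last target. There are 200 camera calls.

## Working session

There is one attempt and no reset: what is moved stays moved. The work goes in short steps, Python scripts to look and compute and a shell command to move; the robot and the scene stay as the last step left them, time stands still between calls to the robot, and variables do not carry over. Pictures are saved under pics/ and viewed, at most 10 in all, crops included, and the job is handed in when it is done.

```bash
mkdir -p pics; ls
python3 - <<'E'
from bench import arm
import cv2,numpy as np
s=arm.get_state();print({k:np.round(v,3).tolist() for k,v in s.items()})
ims=[]
for n in("scene","side"):
    p,d=arm.grab_frame(n);np.savez(f"{n}0.npz",p=p,d=d);cv2.imwrite(f"pics/{n}0.png",p[:,:,::-1])
    c=arm.calibration(n);R=np.array(c["R"]);print(n,c["fx"],c["k1"],-R.T@np.array(c["t"]),R[2], (d>0).mean())
E
```

```text
pics
{'time_s': 0.0, 'joints': [-1.343, 0.092, 1.232, -0.0, 1.82, -0.057], 'qvel': [0.001, -0.0, 0.001, -0.001, 0.001, 0.0], 'joint_torque': [-0.004, -44.645, -40.645, 0.07, 0.029, -0.0], 'ee_pos': [168.513, -575.548, 221.527], 'orientation': [0.99, 0.142, -0.0, -0.001], 'contact_force': [-0.128, 0.059, -0.259], 'moment': [-0.014, -0.009, -0.005], 'grip_force': 0.0, 'gripper_width': 87.756}
scene 475.6259529897413 0.009919363971530754 [1151.24711093 -669.73864188  769.46266814] [-0.5279599   0.57263967 -0.62716995] 0.9958040364583334
side 504.61844685708434 0.04701327386458338 [  96.93907788  643.23004683 1045.89476264] [ 0.35493434 -0.53709095 -0.76521561] 0.9959733072916667
```

View pics/scene0.png

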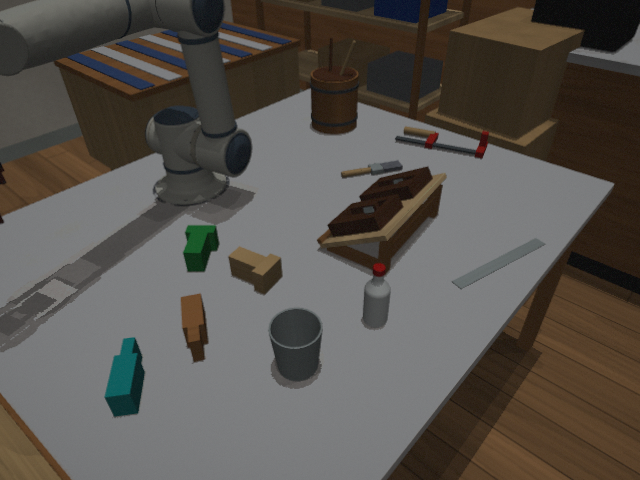

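View pics/side0.png

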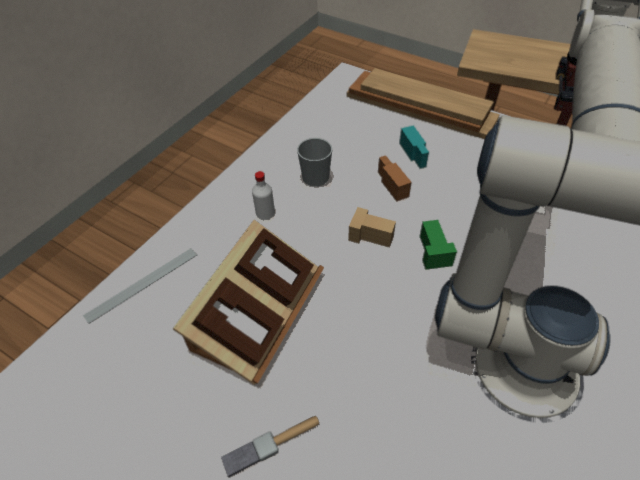

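The side view shows the T block at (372,228), the key block at (395,180), the T nest at (275,265) and the key nest at (240,322). The green and turquoise decoys are at (437,245) and (413,146). The tool can't be tilted, so each block will have to pivot in the pads when it meets the sloping nest.

```bash
cat > h.py <<'E'
import numpy as np,cv2
from bench import arm
def rays(c,uv):
    K=np.array([[c["fx"],0,c["cx"]],[0,c["fy"],c["cy"]],[0,0,1.]])
    q=cv2.undistortPoints(np.asarray(uv,float).reshape(-1,1,2),K,np.array([c["k1"],0,0,0.])).reshape(-1,2)
    return np.c_[q,np.ones(len(q))]
def cloud(c,d):
    v,u=np.mgrid[:480,:640];r=rays(c,np.c_[u.ravel(),v.ravel()])
    return ((r*d.reshape(-1,1)-np.array(c["t"]))@np.array(c["R"])).reshape(480,640,3)
def onplane(c,uv,n,p0):
    R=np.array(c["R"]);o=-R.T@np.array(c["t"]);w=rays(c,uv)@R
    return o+w*(((p0-o)@n)/(w@n))[:,None]
def project(c,X):
    K=np.array([[c["fx"],0,c["cx"]],[0,c["fy"],c["cy"]],[0,0,1.]])
    return cv2.projectPoints(np.asarray(X,float),cv2.Rodrigues(np.array(c["R"]))[0],np.array(c["t"],float),K,np.array([c["k1"],0,0,0.]))[0].reshape(-1,2)
E
python3 - <<'E'
from h import *
for n in("side","scene"):
    f=np.load(n+"0.npz");c=arm.calibration(n);P=cloud(c,f["d"]);hsv=cv2.cvtColor(f["p"],cv2.COLOR_RGB2HSV)
    H,S,V=[hsv[...,i].astype(int) for i in range(3)]
    pts={"side":dict(t=(380,230),key=(398,180)),"scene":dict(t=(245,258),key=(192,312))}[n]
    for k,(u,v) in pts.items():
        m=((abs(H-H[v,u])<6)&(S>80)&(P[...,2]>52)&(P[...,2]<70)).astype(np.uint8)
        _,lab=cv2.connectedComponents(m);m=lab==lab[v,u]
        z=np.median(P[m][:,2]);cs,_=cv2.findContours(m.astype(np.uint8),0,2)
        cc=max(cs,key=cv2.contourArea).reshape(-1,2)
        Q=onplane(c,cc,np.array([0,0,1.]),np.array([0,0,z]))[:,:2]
        r=cv2.minAreaRect(Q.astype(np.float32));A=P[m][:,:2].mean(0)
        print(n,k,hsv[v,u],m.sum(),"z",z,"rect",np.round(r[0],1),np.round(r[1],1),round(r[2],1),"mean",A.round(1))
    # floor of nests & dark nest tops
    reg={"side":(170,220,330,380),"scene":(315,160,450,260)}[n]
    box=np.zeros((480,640),bool);box[reg[1]:reg[3],reg[0]:reg[2]]=1
    dark=box&(V<75)&(P[...,2]>45)
    nn,lab,st,ce=cv2.connectedComponentsWithStats(dark.astype(np.uint8))
    for i in range(1,nn):
        if st[i,4]<300: continue
        X=P[lab==i]
        for _ in range(6):   # plane of the upper surface
            ctr=X.mean(0);w=np.linalg.svd(X-ctr,full_matrices=False)[2][2];w*=np.sign(w[2]);e=(X-ctr)@w;X=X[e>-max(2,1.2*e.std())]
        print(n,"nest",ce[i].round(),st[i,4],len(X),"n",w.round(3),"tilt",np.degrees(np.arccos(w[2])).round(1),"yaw",np.degrees(np.arctan2(-w[1],-w[0])).round(1),"ctr",ctr.round(1))
E
```

```text
side t [ 17 105  95] 671 z 59.510701574386665 rect [ 465.1 -151.6] [110.   78.9] 12.9 mean [ 469.5 -150. ]
side key [ 13 141 134] 460 z 59.43494009423087 rect [ 509.6 -352.6] [ 46.3 135.6] 56.4 mean [ 502.7 -348.4]
side nest [275. 269.] 2461 975 n [-0.295 -0.877  0.379] tilt 67.7 yaw 71.4 ctr [567.1  87.5 107.8]
side nest [237. 322.] 3357 1252 n [-0.097 -0.93   0.354] tilt 69.2 yaw 84.0 ctr [556.6 244.4 114.7]
scene t [ 18 108 123] 725 z 56.39074671171871 rect [ 469.2 -160.9] [112.4  76.9] 13.9 mean [ 475.7 -157.3]
scene key [ 14 150 104] 879 z 57.1898880585285 rect [ 513.8 -360.3] [ 42.3 135.3] 57.0 mean [ 509.5 -357.6]
scene nest [380. 203.] 3307 1817 n [-0.69  -0.001  0.724] tilt 43.6 yaw 0.1 ctr [568.1 183.6 101. ]
scene nest [399. 228.] 1186 559 n [-0.725  0.1    0.682] tilt 47.0 yaw -7.8 ctr [654.5 183.8  77.9]
```

```bash
python3 -m handwheel '[{"hand":0,"delta_pos":[28,-16,-9],"turn":0},{"hand":0,"delta_pos":[28,-16,-9],"turn":0},{"hand":0,"delta_pos":[28,-16,-9],"turn":0},{"hand":0,"delta_pos":[28,-16,-9],"turn":0},{"hand":0,"delta_pos":[28,-16,-9],"turn":0},{"hand":0,"delta_pos":[28,-16,-9],"turn":0},{"hand":0,"delta_pos":[28,-16,-9],"turn":0},{"hand":0,"delta_pos":[28,-16,-9],"turn":0},{"hand":0,"delta_pos":[28,-16,-9],"turn":0},{"hand":0,"delta_pos":[28,-16,-9],"turn":0},{"hand":0,"delta_pos":[28,-16,-9],"turn":0},{"hand":0,"delta_pos":[28,-16,-9],"turn":0},{"hand":0,"delta_pos":[28,-16,-9],"turn":0},{"hand":0,"delta_pos":[28,-16,-9],"turn":0},{"hand":0,"delta_pos":[0,0,0],"turn":0},{"hand":0,"delta_pos":[0,0,0],"turn":0}]'
python3 - <<'E'
from h import *
s=arm.get_state();print(np.round(s["ee_pos"],1),np.round(s["orientation"],3),np.round(s["joints"],2),s["time_s"])
c=arm.calibration("wrist");p,d=arm.grab_frame("wrist");import json
np.savez("w1.npz",p=p,d=d,R=c["R"],t=c["t"]);cv2.imwrite("pics/w1.png",p[:,:,::-1])
R=np.array(c["R"]);print(c["fx"],c["k1"],(-R.T@np.array(c["t"])).round(1),R.round(2).tolist(),(d>0).mean())
E
```

```text
time_s: 1.43
ee_pos: [482.7, -249.7, 348.5]
orientation: [0.99, 0.143, -0.0, -0.0]
contact_force: [-0.9, 0.3, -1.2]
gripper_width: 87.9
grip_force: 0.0
[ 482.7 -249.7  348.5] [ 0.99   0.143 -0.    -0.   ] [-0.54  0.    1.1  -0.    2.04  0.74] 1.4333
347.5973763855086 0.011605351145646915 [ 561.1 -226.5  510.2] [[0.28, -0.96, -0.0], [-0.91, -0.27, 0.3], [-0.29, -0.08, -0.95]] 0.9961197916666666
```

View pics/w1.png

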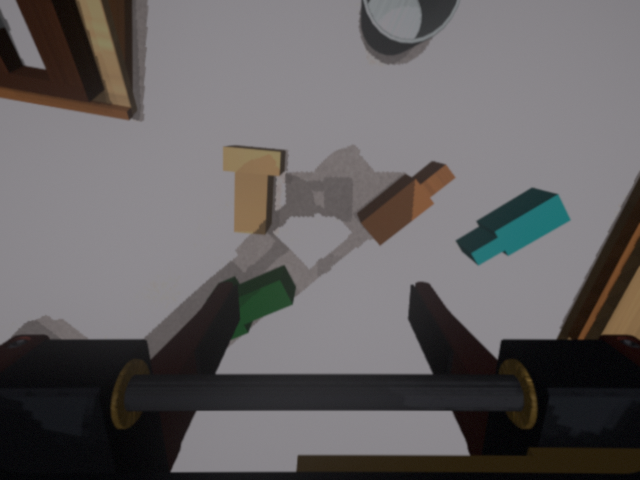

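The wrist view shows the T block at (252,190) with its head at the top, the key block at (405,200) with its tongue at (437,178), and the green and turquoise decoys apart from both. I'll measure the block tops here.

```bash
cat >> h.py <<'E'
def block(c,p,d,uv,lo=52,hi=68,tol=6):
    "top-face rectangle of the block seen at pixel uv: centre, sides, angle, height"
    P=cloud(c,d);hsv=cv2.cvtColor(p,cv2.COLOR_RGB2HSV).astype(int);u,v=uv
    m=((abs(hsv[...,0]-hsv[v,u,0])<tol)&(hsv[...,1]>70)&(P[...,2]>lo)&(P[...,2]<hi)).astype(np.uint8)
    lab=cv2.connectedComponents(m)[1];m=lab==lab[v,u];z=np.median(P[m][:,2])
    cc=max(cv2.findContours(m.astype(np.uint8),0,1)[0],key=cv2.contourArea).reshape(-1,2)
    Q=onplane(c,cc,np.array([0,0,1.]),np.array([0,0,z]))[:,:2]
    return cv2.minAreaRect(Q.astype(np.float32)),z,Q
E
python3 - <<'E'
from h import *
f=np.load("w1.npz");c=dict(arm.calibration("wrist"),R=f["R"],t=f["t"])
for k,uv in dict(t=(252,190),key=(400,205)).items():
    r,z,Q=block(c,f["p"],f["d"],uv,56,66);print(k,np.round(r[0],1),np.round(r[1],1),round(r[2],1),"z",z.round(1),"mean",Q.mean(0).round(1))
# triangulate by scene+side+wrist: table height check near blocks
P=cloud(c,f["d"]);print("table z",P[300,330].round(1),P[60,300].round(1))
# nests from scene/side: upper surface plane, tilt fixed by fit of the white floor + rim
for n,boxes in(("side",dict(t=(235,228,318,302),key=(190,275,288,365))),):
    g=np.load(n+"0.npz");cs=arm.calibration(n);P=cloud(cs,g["d"]);hsv=cv2.cvtColor(g["p"],cv2.COLOR_RGB2HSV).astype(int)
    for k,(a,b,e,h) in boxes.items():
        m=np.zeros((480,640),bool);m[b:h,a:e]=1
        w=m&(hsv[...,1]<40)&(hsv[...,2]>110)&(P[...,2]>40)
        l,cnt=cv2.connectedComponents(cv2.erode(w.astype(np.uint8),np.ones((3,3))))[1],None
        ids=np.bincount(l[l>0]);w=l==ids.argmax();X=P[w];ctr=np.median(X,0)
        nn=np.linalg.svd(X-X.mean(0),full_matrices=False)[2][2];nn*=np.sign(nn[2])
        print(k,"floor px",w.sum(),ctr.round(1),"n",nn.round(3),"tilt",np.degrees(np.arccos(nn[2])).round(1),"yaw",np.degrees(np.arctan2(-nn[1],-nn[0])).round(1))
E
```

```text
t [ 465.2 -155.7] [109.9  71.4] 11.0 z 59.6 mean [ 473.  -154.7]
key [ 510.4 -357.3] [ 42.8 128.9] 56.9 z 59.4 mean [ 509.9 -356.8]
table z [ 316.7 -309.7   -2.1] [ 6.409e+02 -1.702e+02  1.000e-01]
t floor px 427 [591.8 109.4  88. ] n [-0.142 -0.888  0.438] tilt 64.0 yaw 80.9
key floor px 546 [552.5 269.8  78. ] n [-0.078 -0.938  0.338] tilt 70.2 yaw 85.2
```

```bash
python3 -m handwheel '[{"hand":0,"delta_pos":[0,0,0],"turn":0.085},{"hand":0,"delta_pos":[0.6,-32,20],"turn":0},{"hand":0,"delta_pos":[0.6,-32,30],"turn":0},{"hand":0,"delta_pos":[0.6,-31.6,30],"turn":0},{"hand":0,"delta_pos":[0,0,40],"turn":0},{"hand":0,"delta_pos":[0,0,40],"turn":0},{"hand":0,"delta_pos":[0,0,40],"turn":0},{"hand":0,"delta_pos":[0,0,40],"turn":0},{"hand":0,"delta_pos":[0,0,30],"turn":0},{"hand":0,"delta_pos":[0,0,20],"turn":0},{"hand":0,"delta_pos":[0,0,17],"turn":0},{"hand":0,"delta_pos":[0,0,10],"turn":0},{"hand":0,"delta_pos":[0,0,0],"turn":0}]'
python3 - <<'E'
from h import *
s=arm.get_state();print(np.round(s["joints"],2),np.round(s["orientation"],3))
p,d=arm.grab_frame("wrist");cv2.imwrite("pics/w2.png",p[:,:,::-1])
E
```

```text
time_s: 2.57
ee_pos: [462.9, -159.9, 31.4]
orientation: [0.995, 0.099, -0.002, -0.001]
contact_force: [-0.2, -0.3, 0.1]
gripper_width: 87.9
grip_force: 0.0
[-0.4  -0.16  1.81 -0.    1.49  0.97] [ 0.995  0.099 -0.002 -0.001]
```

View pics/w2.png

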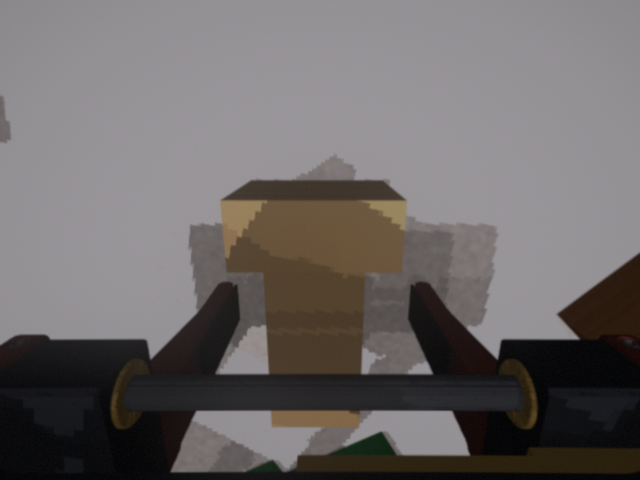

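The stem runs at columns 265–362 between the open fingers and is nearly square to them, with the head at the top. I'll shift slightly and grip.

```bash
python3 -m handwheel '[{"hand":0,"delta_pos":[3,-3.6,0],"turn":0},{"hand":0.7,"delta_pos":[0,0,0],"turn":0},{"hand":0.7,"delta_pos":[0,0,0],"turn":0},{"hand":0.7,"delta_pos":[0,0,0],"turn":0},{"hand":0.7,"delta_pos":[0,0,0],"turn":0},{"hand":0.7,"delta_pos":[0,0,0],"turn":0},{"hand":0.7,"delta_pos":[0,0,0],"turn":0}]'; python3 -m handwheel '[{"hand":0.7,"delta_pos":[0,0,-20],"turn":0},{"hand":0.7,"delta_pos":[0,0,-40],"turn":0},{"hand":0.7,"delta_pos":[0,0,-40],"turn":0},{"hand":0.7,"delta_pos":[0,0,-40],"turn":0},{"hand":0.7,"delta_pos":[0,0,-40],"turn":0},{"hand":0.7,"delta_pos":[0,0,-40],"turn":0},{"hand":0.7,"delta_pos":[0,0,-30],"turn":0}]'
```

```text
time_s: 3.2
ee_pos: [467.5, -155.5, 34.6]
orientation: [0.995, 0.1, 0.0, 0.0]
contact_force: [-0.1, -0.1, -0.3]
gripper_width: 51.2
grip_force: 0.0
time_s: 3.78
ee_pos: [467.5, -155.5, 288.5]
orientation: [0.995, 0.1, 0.002, 0.001]
contact_force: [0.8, -0.5, 0.8]
gripper_width: 26.4
grip_force: 0.0
```

I lifted too early because the fingers close slowly, at about 75 mm/s. I'll reopen and re-measure.

```bash
python3 -m handwheel '[{"hand":0,"delta_pos":[0,0,0],"turn":0},{"hand":0,"delta_pos":[0,0,0],"turn":0}]'
python3 - <<'E'
from h import *
s=arm.get_state();print(np.round(s["ee_pos"],1),np.round(s["orientation"],4),np.round(s["joints"],2))
c=arm.calibration("wrist");p,d=arm.grab_frame("wrist");cv2.imwrite("pics/w3.png",p[:,:,::-1])
uv=project(c,[[467,-155,60]]).round().astype(int)[0];print(uv)
r,z,Q=block(c,p,d,tuple(uv),54,68);print(np.round(r[0],1),np.round(r[1],1),round(r[2],1),"z",z.round(1),"mean",Q.mean(0).round(1))
E
```

```text
time_s: 3.95
ee_pos: [468.1, -155.8, 286.8]
orientation: [0.995, 0.1, 0.002, 0.001]
contact_force: [0.2, -0.3, -0.8]
gripper_width: 36.1
grip_force: 0.0
[ 468.1 -155.8  286.8] [0.995  0.0997 0.002  0.0011] [-0.39 -0.18  1.38  0.    1.94  0.98]
[322 211]
[ 465.6 -155. ] [109.   71.1] 11.4 z 59.5 mean [ 472.4 -154.1]
```

```bash
python3 -m handwheel '[{"hand":0,"delta_pos":[-2.3,-1.3,0],"turn":0},{"hand":0,"delta_pos":[0,0,30],"turn":0},{"hand":0,"delta_pos":[0,0,40],"turn":0},{"hand":0,"delta_pos":[0,0,40],"turn":0},{"hand":0,"delta_pos":[0,0,40],"turn":0},{"hand":0,"delta_pos":[0,0,40],"turn":0},{"hand":0,"delta_pos":[0,0,30],"turn":0},{"hand":0,"delta_pos":[0,0,20],"turn":0},{"hand":0.8,"delta_pos":[0,0,15],"turn":0},{"hand":0.8,"delta_pos":[0,0,0],"turn":0},{"hand":0.8,"delta_pos":[0,0,0],"turn":0},{"hand":0.8,"delta_pos":[0,0,0],"turn":0},{"hand":0.8,"delta_pos":[0,0,0],"turn":0},{"hand":0.8,"delta_pos":[0,0,0],"turn":0},{"hand":0.8,"delta_pos":[0,0,0],"turn":0},{"hand":0.8,"delta_pos":[0,0,0],"turn":0},{"hand":0.8,"delta_pos":[0,0,0],"turn":0},{"hand":0.8,"delta_pos":[0,0,0],"turn":0}]'
```

```text
time_s: 5.5
ee_pos: [465.5, -155.0, 30.5]
orientation: [0.995, 0.1, 0.001, 0.0]
contact_force: [0.2, -0.3, 5.4]
gripper_width: 42.1
grip_force: 30.0
```

```bash
python3 -m handwheel '[{"hand":0.8,"delta_pos":[0,0,-20],"turn":0},{"hand":0.8,"delta_pos":[0,0,-40],"turn":0},{"hand":0.8,"delta_pos":[0,0,-40],"turn":0},{"hand":0.8,"delta_pos":[0,0,-40],"turn":0.1},{"hand":0.8,"delta_pos":[0,0,-40],"turn":0.1},{"hand":0.8,"delta_pos":[-5,-20,-30],"turn":0},{"hand":0.8,"delta_pos":[-6,-35,-30],"turn":0},{"hand":0.8,"delta_pos":[-6,-40,-30],"turn":0},{"hand":0.8,"delta_pos":[-6,-40,-20],"turn":0},{"hand":0.8,"delta_pos":[-6,-40,-10],"turn":0},{"hand":0.8,"delta_pos":[-6,-40,0],"turn":0},{"hand":0.8,"delta_pos":[0,-40,0],"turn":0},{"hand":0.8,"delta_pos":[0,-40,0],"turn":0},{"hand":0.8,"delta_pos":[0,-30,0],"turn":0},{"hand":0.8,"delta_pos":[0,-10,0],"turn":0},{"hand":0.8,"delta_pos":[0,0,0],"turn":0}]'
python3 - <<'E'
from h import *
s=arm.get_state();print(np.round(s["ee_pos"],1),np.round(s["orientation"],4),np.round(s["joints"],2))
c=arm.calibration("wrist");p,d=arm.grab_frame("wrist");cv2.imwrite("pics/w4.png",p[:,:,::-1])
np.savez("w4.npz",p=p,d=d,R=c["R"],t=c["t"])
E
```

```text
time_s: 6.83
ee_pos: [431.6, 168.8, 318.3]
orientation: [1.0, 0.002, -0.001, 0.0]
contact_force: [-0.1, -1.3, -2.5]
gripper_width: 42.0
grip_force: 30.0
[431.6 168.8 318.3] [ 1.0e+00  2.0e-03 -1.3e-03  2.0e-04] [ 0.3  -0.23  1.36  0.    2.01  1.87]
```

View pics/w4.png

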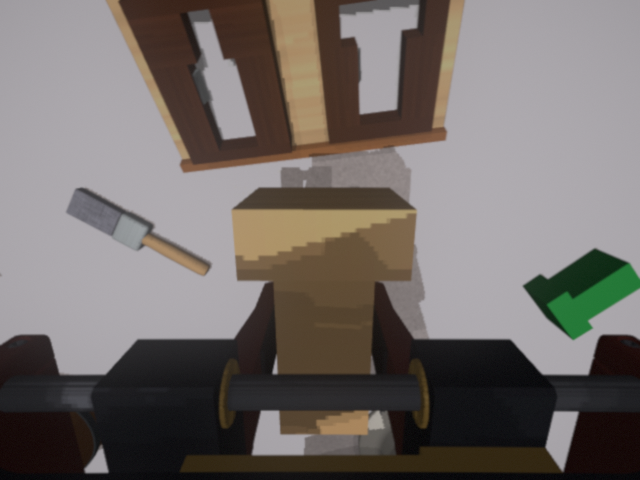

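The held T block is level in the fingers. The T nest is at (385,60) and the key nest at (225,80), both cut off at the top. I'll back up and centre the camera on the T nest.

```bash
python3 -m handwheel '[{"hand":0.8,"delta_pos":[-25,20,0],"turn":0},{"hand":0.8,"delta_pos":[-25,25,-5],"turn":0},{"hand":0.8,"delta_pos":[-15,15,-5],"turn":0},{"hand":0.8,"delta_pos":[0,0,0],"turn":0},{"hand":0.8,"delta_pos":[0,0,0],"turn":0}]'
cat >> h.py <<'E'
def floors(c,p,d):
    "white pocket floors on the slope: list of (plane centre, normal, contour points, mask)"
    P=cloud(c,d);hsv=cv2.cvtColor(p,cv2.COLOR_RGB2HSV).astype(int)
    w=(hsv[...,1]<60)&(hsv[...,2]>70)&(P[...,2]>38)&(P[...,2]<160)&(P[...,0]>480)
    w=cv2.morphologyEx(w.astype(np.uint8),cv2.MORPH_OPEN,np.ones((3,3)))
    n,l,st,_=cv2.connectedComponentsWithStats(w);out=[]
    for i in range(1,n):
        if st[i,4]<700: continue
        X=P[cv2.erode((l==i).astype(np.uint8),np.ones((5,5)))>0];ctr=np.median(X,0)
        for _ in range(3):
            q=X-X.mean(0);nn=np.linalg.svd(q,full_matrices=False)[2][2];nn*=np.sign(nn[2]);X=X[abs(q@nn)<4]
        cc=max(cv2.findContours((l==i).astype(np.uint8),0,1)[0],key=cv2.contourArea).reshape(-1,2)
        out.append((X.mean(0),nn,cc,st[i]))
    return out
E
python3 - <<'E'
from h import *
s=arm.get_state();print(np.round(s["ee_pos"],1),np.round(s["orientation"],4))
c=arm.calibration("wrist");p,d=arm.grab_frame("wrist");cv2.imwrite("pics/w5.png",p[:,:,::-1])
np.savez("w5.npz",p=p,d=d,R=c["R"],t=c["t"])
for X,nn,cc,st in floors(c,p,d):
    print(st,X.round(1),nn.round(3),"tilt",np.degrees(np.arccos(nn[2])).round(1),"yaw",np.degrees(np.arctan2(-nn[1],-nn[0])).round(1))
E
```

```text
time_s: 7.3
ee_pos: [367.0, 105.1, 330.4]
orientation: [1.0, -0.002, 0.001, -0.0]
contact_force: [1.1, -0.7, -2.7]
gripper_width: 41.5
grip_force: 30.0
[367.  105.1 330.4] [ 1.0e+00 -1.9e-03  1.3e-03 -1.0e-04]
[ 131    0   65   84 2962] [545.3 274.8  73.8] [-0.499 -0.055  0.865] tilt 30.1 yaw 6.3
[ 294    0   46   55 2252] [559.  111.8  69.7] [-0.491 -0.061  0.869] tilt 29.7 yaw 7.1
```

View pics/w5.png

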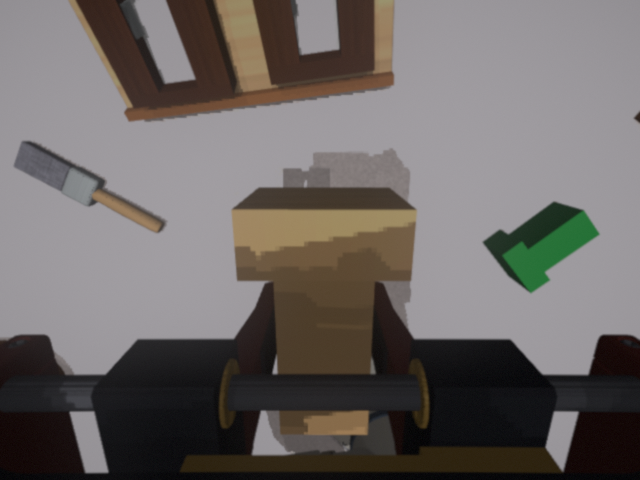

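I moved the wrong way: the nests are now at the top edge. The floor planes do give a tilt of 30° and a yaw of about 6.7°. I'll go forward and turn to that yaw.

```bash
python3 -m handwheel '[{"hand":0.8,"delta_pos":[0,0,0],"turn":-0.117},{"hand":0.8,"delta_pos":[30,4,0],"turn":0},{"hand":0.8,"delta_pos":[40,5,0],"turn":0},{"hand":0.8,"delta_pos":[35,4,0],"turn":0},{"hand":0.8,"delta_pos":[10,0,0],"turn":0},{"hand":0.8,"delta_pos":[0,0,0],"turn":0},{"hand":0.8,"delta_pos":[0,0,0],"turn":0}]'
python3 - <<'E'
from h import *
s=arm.get_state();print(np.round(s["ee_pos"],1),np.round(s["orientation"],4))
c=arm.calibration("wrist");p,d=arm.grab_frame("wrist");cv2.imwrite("pics/w6.png",p[:,:,::-1])
np.savez("w6.npz",p=p,d=d,R=c["R"],t=c["t"])
for X,nn,cc,st in floors(c,p,d):
    print(st,X.round(1),nn.round(3),"tilt",np.degrees(np.arccos(nn[2])).round(1),"yaw",np.degrees(np.arctan2(-nn[1],-nn[0])).round(1))
cv2.imwrite("pics/w6z.png",cv2.resize(p[:220,90:490,::-1],None,fx=2,fy=2,interpolation=2))
E
```

```text
time_s: 7.93
ee_pos: [483.3, 107.1, 327.8]
orientation: [0.998, 0.058, -0.002, 0.0]
contact_force: [-0.4, -0.6, -2.6]
gripper_width: 42.1
grip_force: 30.0
[483.3 107.1 327.8] [ 9.983e-01  5.820e-02 -2.000e-03  2.000e-04]
[ 149   57   59  111 3083] [557.3 278.2  80.9] [-0.499 -0.061  0.864] tilt 30.2 yaw 7.0
[ 289   67   77   92 4698] [590.5 114.2  87.9] [-0.501 -0.063  0.863] tilt 30.3 yaw 7.1
```

View pics/w6z.png

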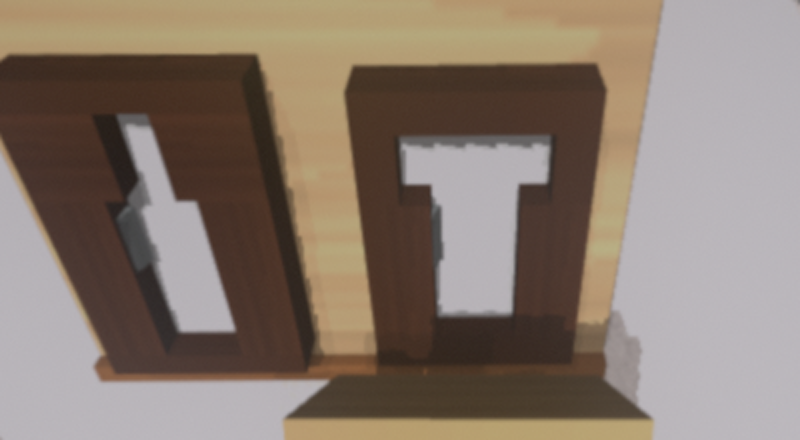

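The T pocket sits centrally at crop (475,225) and the key pocket at (180,220), each with its steel cheek on the left (+y). Next come the floor edges in nest coordinates.

```bash
cat >> h.py <<'E'
def axes(psi,tilt=30):
    a,b=np.radians(psi),np.radians(tilt)
    return np.array([[np.cos(b)*np.cos(a),np.cos(b)*np.sin(a),np.sin(b)],[-np.sin(a),np.cos(a),0],[-np.sin(b)*np.cos(a),-np.sin(b)*np.sin(a),np.cos(b)]])
E
python3 - <<'E'
from h import *
f=np.load("w6.npz");c=dict(arm.calibration("wrist"),R=f["R"],t=f["t"]);o=-np.array(c["R"]).T@np.array(c["t"])
for (X,nn,cc,st),nm in zip(floors(c,f["p"],f["d"]),("key","t")):
    for psi in (6.5,7.0,7.5):
        A=axes(psi);L=(onplane(c,cc,A[2],X)-X)@A.T
        # line edge slopes
        m=(L[:,1]<np.percentile(L[:,1],50))&(L[:,0]<5)&(L[:,0]>-35)
        k=np.polyfit(L[m,0],L[m,1],1)
        lo=L[:,0].min();hi=L[:,0].max();b=(L[:,0]<lo+4);t=L[:,0]>hi-4
        kb=np.polyfit(L[b,1],L[b,0],1);kt=np.polyfit(L[t,1],L[t,0],1)
        print(nm,psi,"cam",((o-X)@A.T).round(0),"x lo/hi",lo.round(1),hi.round(1),"slopes deg: side %.2f low %.2f high %.2f"%tuple(np.degrees([-k[0],kb[0],kt[0]])))
    A=axes(7.0);L=(onplane(c,cc,A[2],X)-X)@A.T
    for a in range(-60,70,10):
        s=L[(L[:,0]>=a)&(L[:,0]<a+10),1]
        if len(s): print("  x",a,"y",s.min().round(1),s.max().round(1),end=";")
    print("\n n fit",nn.round(3))
E
```

```text
key 6.5 cam [ 195. -162.  359.] x lo/hi -60.2 66.5 slopes deg: side -1.70 low -1.31 high -0.46
key 7.0 cam [ 194. -162.  360.] x lo/hi -60.0 66.5 slopes deg: side -1.27 low -0.71 high 0.04
key 7.5 cam [ 193. -161.  360.] x lo/hi -59.9 66.5 slopes deg: side -0.83 low -0.76 high 0.54
  x -60 y -19.2 18.3;  x -50 y -19.1 18.3;  x -40 y -19.2 18.2;  x -30 y -19.1 18.3;  x -20 y -19.0 26.5;  x -10 y -19.1 26.3;  x 0 y -19.0 23.7;  x 10 y -19.0 25.1;  x 20 y -18.9 20.9;  x 30 y -8.3 11.8;  x 40 y -8.2 8.1;  x 50 y -8.1 8.1;  x 60 y -7.7 7.9;
 n fit [-0.499 -0.061  0.864]
t 6.5 cam [179.   5. 360.] x lo/hi -63.0 42.0 slopes deg: side -0.23 low -0.02 high -0.89
t 7.0 cam [179.   5. 360.] x lo/hi -63.1 41.9 slopes deg: side 0.20 low 0.58 high -0.68
t 7.5 cam [179.   6. 360.] x lo/hi -63.2 41.9 slopes deg: side 0.59 low 1.18 high -0.15
  x -60 y -22.2 24.5;  x -50 y -22.0 25.2;  x -40 y -21.6 24.9;  x -30 y -22.1 25.5;  x -20 y -21.8 25.2;  x -10 y -22.0 25.6;  x 0 y -21.9 25.5;  x 10 y -36.5 39.2;  x 20 y -36.4 40.0;  x 30 y -36.6 40.0;  x 40 y -35.7 38.5;
 n fit [-0.501 -0.063  0.863]
```

```bash
cat >> h.py <<'E'
def heldtop(c,p,d,tcp,yaw,lo=15,hi=75,tol=8,uv=(320,245)):
    "top face of the held block: plane fit and edge spans in tool frame (x fwd along yaw, y left, z up from TCP)"
    a=np.radians(yaw);B=np.array([[np.cos(a),np.sin(a),0],[-np.sin(a),np.cos(a),0],[0,0,1]])
    P=(cloud(c,d)-tcp)@B.T;hsv=cv2.cvtColor(p,cv2.COLOR_RGB2HSV).astype(int)
    m=(hsv[...,1]>80)&(abs(hsv[...,0]-hsv[uv[1],uv[0],0])<tol)&(abs(P[...,0])<110)&(abs(P[...,1])<55)&(P[...,2]>-40)&(P[...,2]<120)
    m[:, :200]=0;m[:,440:]=0
    X=P[m];g=X
    seed=P[uv[1]-4:uv[1]+5,uv[0]-20:uv[0]+21].reshape(-1,3);k=None
    for w in (4,3,2.5,2):
        k=np.polyfit(seed[:,0],seed[:,2],1);seed=X[abs(X[:,2]-np.polyval(k,X[:,0]))<w] if w<4 else X[(abs(X[:,2]-np.polyval(k,X[:,0]))<w)&(abs(X[:,0]-seed[:,0].mean())<25)]
    return k,seed,P
E
python3 - <<'E'
from h import *
f=np.load("w6.npz");c=dict(arm.calibration("wrist"),R=f["R"],t=f["t"]);tcp=np.array([483.3,107.1,327.8])
k,S,P=heldtop(c,f["p"],f["d"],tcp,6.7)
print("pitch",np.degrees(np.arctan(k[0])).round(2),"z at x=0",k[1].round(1),"x span",np.percentile(S[:,0],[0.3,99.7]).round(1))
h=S[S[:,0]>30];st=S[(S[:,0]<20)];print("head y",np.percentile(h[:,1],[.5,99.5]).round(1),"stem y",np.percentile(st[:,1],[1,99]).round(1),len(S))
for v in (200,205,210,215,260,270,275,280,285,290,420,428,432,436): print(v,P[v,325].round(1),end=" ")
E
```

```text
pitch -0.29 z at x=0 29.1 x span [-55.4  54.1]
head y [-35.4  35. ] stem y [-20.7  20.3] 23739
200 [53.8 -0.8  9.2] 205 [54.  -0.7 21.2] 210 [53.6 -0.7 28.9] 215 [51.3 -0.7 27.7] 260 [33.2 -0.7 29.8] 270 [28.7 -0.8 29.5] 275 [26.6 -0.8 29.7] 280 [23.9 -0.8 28.5] 285 [21.8 -0.8 28.9] 290 [19.5 -0.8 28.9] 420 [-47.8  -0.8  29.3] 428 [-52.5  -0.8  29.3] 432 [-55.6  -0.9  28.7] 436 [-423.4   -2.5 -317.1]
```

```bash
cat >> h.py <<'E'
NEST={"t":(np.array([585.0,115.3,84.8]),6.8)}
def tcp_for(nest,x0,y0,h0,th,xg,hg):
    "TCP for a block whose grip point is (xg,hg) in the block, pitched th deg, block frame origin (underside middle) at nest x0,y0,h0 (th=30 is flush)"
    O,psi=NEST[nest];A=axes(psi);a=np.radians(psi);t=np.radians(th)
    H=np.array([np.cos(a),np.sin(a),0]);Z=np.array([0,0,1.])
    return O+A.T@np.array([x0,y0,h0])+H*(xg*np.cos(t)-hg*np.sin(t))+Z*(xg*np.sin(t)+hg*np.cos(t)-19)
def contact_tcp(nest,xc,hc,th,xe,xg,hg):
    "TCP when the block's front bottom edge (block x=xe) is at nest xc,hc with pitch th"
    O,psi=NEST[nest];A=axes(psi);a=np.radians(psi);t=np.radians(th)
    H=np.array([np.cos(a),np.sin(a),0]);Z=np.array([0,0,1.]);dx=xg-xe
    return O+A.T@np.array([xc,0,hc])+H*(dx*np.cos(t)-hg*np.sin(t))+Z*(dx*np.sin(t)+hg*np.cos(t)-19)
def delta(a,b,yaw):
    y=np.radians(yaw);d=np.asarray(b)-a
    return np.array([d[0]*np.cos(y)+d[1]*np.sin(y), d[0]*np.sin(y)-d[1]*np.cos(y), -d[2]]).round(1)
def yawof(q):  # tool x heading
    return np.degrees(2*np.arctan2(q[1],q[0]))
E
python3 - <<'E'
from h import *
s=arm.get_state();q=s["orientation"];y=yawof(q);p=np.array(s["ee_pos"]);print(p.round(1),"yaw",y.round(2))
seq=[("above",contact_tcp("t",66,40,0,55,.6,49.9))]+[(th,contact_tcp("t",66,24,th,55,.6,49.9)) for th in (0,5,10,15,20,25,30,32)]
seq+=[("up8",tcp_for("t",11,0,34,30,.6,49.9)),("over",tcp_for("t",0,0,34,30,.6,49.9)),("in12",tcp_for("t",0,0,12,30,.6,49.9)),("home",tcp_for("t",0,0,0,30,.6,49.9))]
for n,t in seq: print(n,t.round(1),"d",delta(p,t,y).tolist());p=t
E
```

```text
[482.7 107.2 328.8] yaw 6.69
above [567.9 113.3 183.3] d [85.3, 3.9, 145.5]
0 [575.8 114.2 169.5] d [8.0, -0.0, 13.9]
5 [571.7 113.7 164.6] d [-4.1, 0.0, 4.9]
10 [568.  113.3 159.3] d [-3.7, 0.0, 5.3]
15 [564.8 112.9 153.7] d [-3.2, 0.0, 5.6]
20 [562.1 112.6 147.9] d [-2.7, 0.0, 5.8]
25 [559.9 112.3 141.8] d [-2.2, 0.0, 6.1]
30 [558.3 112.1 135.6] d [-1.7, 0.0, 6.2]
32 [557.8 112.1 133.1] d [-0.5, 0.0, 2.5]
up8 [553.3 111.5 144.3] d [-4.5, 0.0, -11.2]
over [543.9 110.4 138.8] d [-9.5, 0.0, 5.5]
in12 [554.8 111.7 119.7] d [11.0, -0.0, 19.1]
home [560.7 112.4 109.3] d [6.0, -0.0, 10.4]
```

```bash
python3 -m handwheel '[{"hand":0.8,"delta_pos":[20,1,30],"turn":0},{"hand":0.8,"delta_pos":[35,1.5,40],"turn":0},{"hand":0.8,"delta_pos":[30,1.4,40],"turn":0},{"hand":0.8,"delta_pos":[0.3,0,25],"turn":0},{"hand":0.8,"delta_pos":[4,0,15.5],"turn":0},{"hand":0.8,"delta_pos":[4,0,7],"turn":0},{"hand":0.8,"delta_pos":[0,0,1.9],"turn":0},{"hand":0.8,"delta_pos":[-4.1,0,4.9],"turn":0},{"hand":0.8,"delta_pos":[-3.7,0,5.3],"turn":0},{"hand":0.8,"delta_pos":[-3.2,0,5.6],"turn":0}]'; python3 -m handwheel '[{"hand":0.8,"delta_pos":[-2.7,0,5.8],"turn":0},{"hand":0.8,"delta_pos":[-2.2,0,6.1],"turn":0},{"hand":0.8,"delta_pos":[-1.7,0,6.2],"turn":0},{"hand":0.8,"delta_pos":[0,0,0],"turn":0}]'
```

```text
time_s: 8.82
ee_pos: [552.4, 112.2, 171.6]
orientation: [0.998, 0.058, 0.002, -0.0]
contact_force: [-0.1, 0.1, -3.4]
gripper_width: 42.3
grip_force: 30.0
time_s: 9.15
ee_pos: [544.9, 111.2, 149.9]
orientation: [0.998, 0.058, -0.001, 0.0]
contact_force: [0.5, 0.4, -3.5]
gripper_width: 41.7
grip_force: 30.0
```

Some travel was lost, so there is no contact yet. I'll go back up to the contact start and redo the arc more slowly.

```bash
python3 -m handwheel '[{"hand":0.8,"delta_pos":[0,0,-12],"turn":0},{"hand":0.8,"delta_pos":[0,0,-12],"turn":0},{"hand":0.8,"delta_pos":[11,0.5,0],"turn":0},{"hand":0.8,"delta_pos":[11,0.5,0],"turn":0},{"hand":0.8,"delta_pos":[9,0,0],"turn":0},{"hand":0.8,"delta_pos":[0,0,0],"turn":0},{"hand":0.8,"delta_pos":[0,0,2],"turn":0},{"hand":0.8,"delta_pos":[0,0,2.5],"turn":0}]'
```

```text
time_s: 9.82
ee_pos: [576.7, 113.9, 171.5]
orientation: [0.998, 0.058, 0.0, -0.0]
contact_force: [-0.1, 0.7, -3.3]
gripper_width: 42.0
grip_force: 30.0
```

```bash
python3 -m handwheel '[{"hand":0.8,"delta_pos":[0,0,2],"turn":0},{"hand":0.8,"delta_pos":[-2,0,2.4],"turn":0},{"hand":0.8,"delta_pos":[-2.1,0,2.5],"turn":0},{"hand":0.8,"delta_pos":[-1.9,0,2.6],"turn":0},{"hand":0.8,"delta_pos":[-1.8,0,2.7],"turn":0},{"hand":0.8,"delta_pos":[-1.6,0,2.8],"turn":0},{"hand":0.8,"delta_pos":[-1.6,0,2.8],"turn":0}]'; python3 -m handwheel '[{"hand":0.8,"delta_pos":[-1.4,0,2.9],"turn":0},{"hand":0.8,"delta_pos":[-1.3,0,2.9],"turn":0},{"hand":0.8,"delta_pos":[-1.1,0,3],"turn":0},{"hand":0.8,"delta_pos":[-1.1,0,3.1],"turn":0},{"hand":0.8,"delta_pos":[-0.9,0,3.1],"turn":0},{"hand":0.8,"delta_pos":[-0.8,0,3.1],"turn":0},{"hand":0.8,"delta_pos":[0,0,0],"turn":0}]'
python3 - <<'E'
from h import *
s=arm.get_state();tcp=np.array(s["ee_pos"]);y=yawof(s["orientation"])
c=arm.calibration("wrist");p,d=arm.grab_frame("wrist");cv2.imwrite("pics/w7.png",p[:,:,::-1])
k,S,P=heldtop(c,p,d,tcp,y)
print("pitch",np.degrees(np.arctan(k[0])).round(2),"z at x=0",k[1].round(1),"x span",np.percentile(S[:,0],[0.3,99.7]).round(1),len(S))
E
```

```text
time_s: 10.4
ee_pos: [566.1, 112.7, 155.9]
orientation: [0.998, 0.058, 0.002, -0.0]
contact_force: [-2.4, -0.7, 5.7]
gripper_width: 41.7
grip_force: 30.0
time_s: 10.98
ee_pos: [558.9, 111.8, 136.5]
orientation: [0.998, 0.058, 0.001, -0.0]
contact_force: [-4.1, -1.0, 5.1]
gripper_width: 42.0
grip_force: 30.0
pitch -49.56 z at x=0 102.6 x span [ 40.  105.6] 7015
```

Run:
```python
from h import *
s=arm.get_state();tcp=np.array(s["ee_pos"]);y=yawof(s["orientation"])
c=arm.calibration("wrist");p,d=arm.grab_frame("wrist");np.savez("w7.npz",p=p,d=d,R=c["R"],t=c["t"])
a=np.radians(y);B=np.array([[np.cos(a),np.sin(a),0],[-np.sin(a),np.cos(a),0],[0,0,1]]);P=(cloud(c,d)-tcp)@B.T
for v in range(120,470,15): print(v,P[v,322].round(1),p[v,322],end="\n")
```

```text
120 [87.7  0.6 -8.1] [82 58 41]
135 [81.2  0.5  3.8] [77 53 36]
150 [74.9  0.5  4.8] [87 56 38]
165 [68.5  0.5  4. ] [150 119  83]
180 [63.3  0.5 15.2] [143 115  81]
195 [58.6  0.4 24.9] [152 122  86]
210 [54.1  0.4 32.6] [154 124  87]
225 [50.6  0.3 41.5] [160 129  90]
240 [46.6  0.3 46.8] [153 122  86]
255 [43.3  0.3 53. ] [163 131  92]
270 [37.6  0.3 52.1] [140 111  78]
285 [30.2  0.3 47.9] [138 111  77]
300 [22.   0.4 43.5] [117  94  66]
315 [14.4  0.4 41.2] [111  88  62]
330 [ 4.3  0.4 35.3] [108  86  60]
345 [-7.   0.5 29.2] [101  82  59]
360 [-19.4   0.5  22.7] [104  83  60]
375 [27.3  0.1 92.9] [47 44 42]
390 [26.6  0.1 97. ] [58 57 61]
405 [22.8  0.1 97.4] [64 64 66]
420 [-209.6    1.5 -136.9] [160 151 151]
435 [-228.7    1.5 -135.9] [157 147 147]
450 [-251.     1.5 -137.4] [152 143 142]
465 [ 17.6   0.  107.9] [75 61 39]
```

The top face is pitched 27.3°, so it needs about 3° more.

```bash
python3 -m handwheel '[{"hand":0.8,"delta_pos":[-0.4,0,1.8],"turn":0},{"hand":0.8,"delta_pos":[-0.4,0,1.8],"turn":0},{"hand":0.8,"delta_pos":[0,0,0],"turn":0}]'
cat >> h.py <<'E'
def pitch(rows=(268,362),cols=(300,345),xs=(-25,38)):
    s=arm.get_state();tcp=np.array(s["ee_pos"]);y=yawof(s["orientation"])
    c=arm.calibration("wrist");p,d=arm.grab_frame("wrist")
    a=np.radians(y);B=np.array([[np.cos(a),np.sin(a),0],[-np.sin(a),np.cos(a),0],[0,0,1]]);P=(cloud(c,d)-tcp)@B.T
    X=P[rows[0]:rows[1],cols[0]:cols[1]].reshape(-1,3);X=X[(X[:,0]>xs[0])&(X[:,0]<xs[1])&(X[:,2]<75)]
    for _ in range(4):
        k=np.polyfit(X[:,0],X[:,2],1);e=X[:,2]-np.polyval(k,X[:,0]);X=X[abs(e)<2.5*e.std()+.3]
    print("tcp",tcp.round(1),"yaw",y.round(2),"pitch",np.degrees(np.arctan(k[0])).round(2),"z0",k[1].round(1),len(X),"F",np.round(s["contact_force"],1))
    return c,p,d,P
E
python3 -c "
from h import *
pitch()"
```

```text
time_s: 11.33
ee_pos: [558.3, 111.7, 132.3]
orientation: [0.998, 0.058, 0.0, -0.0]
contact_force: [-4.3, -0.5, 4.9]
gripper_width: 41.8
grip_force: 30.0
tcp [558.3 111.7 132.3] yaw 6.7 pitch 30.62 z0 33.6 3943 F [-4.3 -0.5  4.9]
```

Run:
```python
from h import *
s=arm.get_state();q=s["orientation"];y=yawof(q);p=np.array(s["ee_pos"])
A=axes(6.8);g=p+[0,0,19];print("grip in nest frame",((g-NEST["t"][0])@A.T).round(1))
for n,a in (("up",(11,0,36)),("over",(0,0,36)),("h26",(0,0,26)),("h16",(0,0,16)),("h8",(0,0,8)),("0",(0,0,0))):
    t=tcp_for("t",*a,30,-.2,47.4);print(n,t.round(1),"d",delta(p,t,y).tolist());p=t
```

```text
grip in nest frame [ 9.9 -0.4 71.1]
up [552.9 111.5 143.4] d [-5.4, -0.4, -11.1]
over [543.4 110.3 137.9] d [-9.5, 0.0, 5.5]
h26 [548.4 110.9 129.3] d [5.0, -0.0, 8.7]
h16 [553.4 111.5 120.6] d [5.0, -0.0, 8.7]
h8 [557.3 112.  113.7] d [4.0, -0.0, 6.9]
0 [561.3 112.5 106.7] d [4.0, -0.0, 6.9]
```

```bash
python3 -m handwheel '[{"hand":0.8,"delta_pos":[-2.7,-0.2,-5.5],"turn":0},{"hand":0.8,"delta_pos":[-2.7,-0.2,-5.6],"turn":0},{"hand":0.8,"delta_pos":[-4.7,0,2.7],"turn":0},{"hand":0.8,"delta_pos":[-4.8,0,2.8],"turn":0},{"hand":0.8,"delta_pos":[2.5,0,4.3],"turn":0},{"hand":0.8,"delta_pos":[2.5,0,4.4],"turn":0},{"hand":0.8,"delta_pos":[0,0,0],"turn":0},{"hand":0.8,"delta_pos":[0,0,0],"turn":0}]'
python3 -c "
from h import *
pitch()"
python3 -m handwheel '[{"hand":0.8,"delta_pos":[1.2,0,2.2],"turn":0},{"hand":0.8,"delta_pos":[1.3,0,2.2],"turn":0},{"hand":0.8,"delta_pos":[1.2,0,2.2],"turn":0},{"hand":0.8,"delta_pos":[0,0,0],"turn":0}]'
```

```text
time_s: 12.05
ee_pos: [548.5, 110.9, 127.7]
orientation: [0.998, 0.058, -0.001, 0.0]
contact_force: [0.1, 0.2, -2.2]
gripper_width: 41.9
grip_force: 30.0
tcp [548.5 110.9 127.7] yaw 6.69 pitch 30.42 z0 33.5 3937 F [ 0.1  0.2 -2.2]
time_s: 12.43
ee_pos: [552.4, 111.4, 121.3]
orientation: [0.998, 0.058, -0.0, 0.0]
contact_force: [0.2, -0.2, -2.8]
gripper_width: 42.0
grip_force: 30.0
```

No contact force at a height of about 17 mm, so it seems to be inside the pocket. Continuing down.

```bash
python3 -m handwheel '[{"hand":0.8,"delta_pos":[1.2,0,2.2],"turn":0},{"hand":0.8,"delta_pos":[1.3,0,2.2],"turn":0},{"hand":0.8,"delta_pos":[1.2,0,2.2],"turn":0},{"hand":0.8,"delta_pos":[0,0,0],"turn":0}]'; python3 -m handwheel '[{"hand":0.8,"delta_pos":[1.2,0,2.2],"turn":0},{"hand":0.8,"delta_pos":[1.3,0,2.2],"turn":0},{"hand":0.8,"delta_pos":[0,0,0],"turn":0}]'; python3 -m handwheel '[{"hand":0.8,"delta_pos":[1.2,0,2.2],"turn":0},{"hand":0.8,"delta_pos":[0.9,0,1.6],"turn":0},{"hand":0.8,"delta_pos":[0,0,0],"turn":0}]'
```

```text
time_s: 12.77
ee_pos: [556.2, 111.2, 115.1]
orientation: [0.998, 0.058, -0.0, 0.001]
contact_force: [0.0, -3.6, -1.7]
gripper_width: 41.8
grip_force: 30.0
time_s: 13.02
ee_pos: [558.9, 111.7, 110.6]
orientation: [0.998, 0.058, 0.0, 0.0]
contact_force: [1.1, -4.2, -1.5]
gripper_width: 41.9
grip_force: 30.0
time_s: 13.27
ee_pos: [560.8, 112.2, 106.9]
orientation: [0.998, 0.058, 0.0, 0.0]
contact_force: [1.5, -4.2, -1.9]
gripper_width: 42.0
grip_force: 30.0
```

```bash
python3 -m handwheel '[{"hand":0.8,"delta_pos":[0.6,0,1],"turn":0},{"hand":0.8,"delta_pos":[0.5,0,1],"turn":0},{"hand":0.8,"delta_pos":[0,0,0],"turn":0}]'; python3 -m handwheel '[{"hand":0.8,"delta_pos":[0.6,0,1],"turn":0},{"hand":0.8,"delta_pos":[0.5,0,1],"turn":0},{"hand":0.8,"delta_pos":[0,0,0],"turn":0}]'
python3 -c "
from h import *
pitch()"
```

```text
time_s: 13.52
ee_pos: [561.1, 112.2, 106.8]
orientation: [0.998, 0.058, -0.0, 0.0]
contact_force: [-4.5, -6.3, 7.0]
gripper_width: 41.5
grip_force: 30.0
time_s: 13.77
ee_pos: [561.2, 112.2, 106.7]
orientation: [0.998, 0.058, -0.001, 0.0]
contact_force: [-14.9, -7.9, 16.6]
gripper_width: 42.2
grip_force: 30.0
tcp [561.2 112.2 106.7] yaw 6.69 pitch 30.18 z0 33.6 3945 F [-14.9  -7.9  16.6]
```

The stop is hard and sits exactly at the computed home, with the pitch at 30.2°. I'll ease off, release and rise.

```bash
python3 -m handwheel '[{"hand":0.8,"delta_pos":[-0.6,0,-1],"turn":0},{"hand":0,"delta_pos":[0,0,0],"turn":0},{"hand":0,"delta_pos":[0,0,0],"turn":0},{"hand":0,"delta_pos":[0,0,0],"turn":0},{"hand":0,"delta_pos":[0,0,0],"turn":0},{"hand":0,"delta_pos":[-2,0,-4],"turn":0},{"hand":0,"delta_pos":[0,0,-20],"turn":0},{"hand":0,"delta_pos":[0,0,-30],"turn":0},{"hand":0,"delta_pos":[-10,0,-35],"turn":0},{"hand":0,"delta_pos":[-20,0,-35],"turn":0},{"hand":0,"delta_pos":[-20,0,-30],"turn":0},{"hand":0,"delta_pos":[-20,0,-20],"turn":0},{"hand":0,"delta_pos":[0,0,0],"turn":0},{"hand":0,"delta_pos":[0,0,0],"turn":0}]'
python3 - <<'E'
from h import *
s=arm.get_state();print(np.round(s["ee_pos"],1),yawof(s["orientation"]))
c=arm.calibration("wrist");p,d=arm.grab_frame("wrist");cv2.imwrite("pics/w8.png",p[:,:,::-1]);np.savez("w8.npz",p=p,d=d,R=c["R"],t=c["t"])
L=(cloud(c,d)-NEST["t"][0])@axes(6.8).T
for x in (-45,-20,0,20,45):
    m=(abs(L[...,0]-x)<6)&(abs(L[...,1])<14)&(L[...,2]>30)&(L[...,2]<90);print(x,m.sum(),np.median(L[m][:,2]).round(1) if m.any() else None)
m=(abs(L[...,1])<60)&(L[...,2]>52)&(L[...,2]<70);print("span x",np.percentile(L[m][:,0],[.5,99.5]).round(1),"y",np.percentile(L[m][:,1],[.5,99.5]).round(1))
m=(abs(abs(L[...,1])-47)<6)&(abs(L[...,0])<60)&(abs(L[...,2]-24)<12);print("rim z",np.median(L[m][:,2]).round(1))
E
```

```text
time_s: 14.98
ee_pos: [491.0, 104.9, 279.8]
orientation: [0.998, 0.059, 0.002, -0.001]
contact_force: [0.2, 0.1, -0.3]
gripper_width: 87.9
grip_force: 0.0
[491.  104.9 279.8] 6.74673159565285
-45 294 59.8
-20 353 59.9
0 399 60.0
20 456 60.0
45 567 60.2
span x [-292.4   54.3] y [-57.   56.9]
rim z 24.1
```

View pics/w8.png

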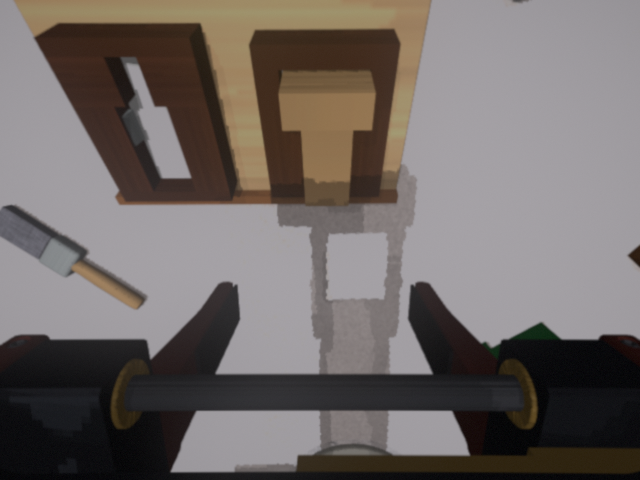

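The T block sits fully home: its top is 60.0 mm above the floor all along, at (327,130) in the image. Next is the key block.

```bash
python3 -m handwheel '[{"hand":0,"delta_pos":[-2.7,20,-10],"turn":0},{"hand":0,"delta_pos":[-2.7,35,-10],"turn":0},{"hand":0,"delta_pos":[-2.7,37,-10],"turn":0},{"hand":0,"delta_pos":[-2.7,37,0],"turn":0},{"hand":0,"delta_pos":[-2.7,37,0],"turn":0},{"hand":0,"delta_pos":[-2.7,37,0],"turn":0},{"hand":0,"delta_pos":[-2.7,37,0],"turn":0},{"hand":0,"delta_pos":[-2.7,37,0],"turn":0},{"hand":0,"delta_pos":[-2.7,37,0],"turn":0},{"hand":0,"delta_pos":[-2.7,37,0],"turn":0},{"hand":0,"delta_pos":[-2.7,37,0],"turn":0},{"hand":0,"delta_pos":[-2.7,37,0],"turn":0},{"hand":0,"delta_pos":[-2.7,36,0],"turn":0},{"hand":0,"delta_pos":[0,0,0],"turn":0.116},{"hand":0,"delta_pos":[0,0,0],"turn":0.116},{"hand":0,"delta_pos":[0,0,0],"turn":0.116},{"hand":0,"delta_pos":[0,0,0],"turn":0.116},{"hand":0,"delta_pos":[0,0,0],"turn":0.116},{"hand":0,"delta_pos":[0,0,0],"turn":0.115},{"hand":0,"delta_pos":[0,0,0],"turn":0}]'
python3 - <<'E'
from h import *
s=arm.get_state();t=np.array(s["ee_pos"]);y=yawof(s["orientation"]);print(t.round(1),y.round(2),np.round(s["joints"],2))
c=arm.calibration("wrist");p,d=arm.grab_frame("wrist");cv2.imwrite("pics/w9.png",p[:,:,::-1])
uv=project(c,[[510,-357,60]]).round().astype(int)[0];print(uv,p[uv[1],uv[0]])
r,z,Q=block(c,p,d,tuple(uv),54,68);print(np.round(r[0],1),np.round(r[1],1),round(r[2],1),"z",z.round(1))
print("delta",delta(t,[*r[0],30.5],y))
E
```

```text
time_s: 16.7
ee_pos: [510.0, -358.0, 304.2]
orientation: [0.958, -0.287, -0.002, -0.001]
contact_force: [0.3, -1.5, -0.2]
gripper_width: 87.6
grip_force: 0.0
[ 510.  -358.   304.2] -33.36 [-0.67  0.2   0.97  0.    1.98  1.49]
[323 206] [86 60 46]
[ 510.5 -358.6] [ 41.4 129.4] 56.7 z 59.6
delta [8.000e-01 2.000e-01 2.737e+02]
```

```bash
python3 -m handwheel '[{"hand":0,"delta_pos":[0.8,0.2,30],"turn":0},{"hand":0,"delta_pos":[0,0,38],"turn":0},{"hand":0,"delta_pos":[0,0,38],"turn":0},{"hand":0,"delta_pos":[0,0,38],"turn":0},{"hand":0,"delta_pos":[0,0,38],"turn":0},{"hand":0,"delta_pos":[0,0,38],"turn":0},{"hand":0,"delta_pos":[0,0,28],"turn":0},{"hand":0,"delta_pos":[0,0,18],"turn":0},{"hand":0,"delta_pos":[0,0,8],"turn":0},{"hand":0,"delta_pos":[0,0,0],"turn":0}]'
```

```text
time_s: 17.58
ee_pos: [508.6, -357.1, 30.1]
orientation: [0.959, -0.284, -0.003, -0.001]
contact_force: [0.1, 0.6, -0.5]
gripper_width: 87.8
grip_force: 0.0
```

```bash
python3 -m handwheel '[{"hand":0.8,"delta_pos":[2.4,0,0],"turn":0},{"hand":0.8,"delta_pos":[0,0,0],"turn":0},{"hand":0.8,"delta_pos":[0,0,0],"turn":0},{"hand":0.8,"delta_pos":[0,0,0],"turn":0},{"hand":0.8,"delta_pos":[0,0,0],"turn":0},{"hand":0.8,"delta_pos":[0,0,0],"turn":0},{"hand":0.8,"delta_pos":[0,0,0],"turn":0},{"hand":0.8,"delta_pos":[0,0,0],"turn":0},{"hand":0.8,"delta_pos":[0,0,0],"turn":0},{"hand":0.8,"delta_pos":[0,0,0],"turn":0}]'
```

```text
time_s: 18.42
ee_pos: [512.2, -359.7, 34.5]
orientation: [0.959, -0.285, 0.0, 0.0]
contact_force: [0.2, 1.3, 2.6]
gripper_width: 41.9
grip_force: 30.0
```

```bash
python3 -m handwheel '[{"hand":0.3,"delta_pos":[0,0,0],"turn":0},{"hand":0.3,"delta_pos":[-1.5,0,2],"turn":0},{"hand":0.3,"delta_pos":[0,0,2],"turn":0},{"hand":0.8,"delta_pos":[0,0,0],"turn":0},{"hand":0.8,"delta_pos":[0,0,0],"turn":0},{"hand":0.8,"delta_pos":[0,0,0],"turn":0},{"hand":0.8,"delta_pos":[0,0,0],"turn":0},{"hand":0.8,"delta_pos":[0,0,0],"turn":0}]'
```

```text
time_s: 19.08
ee_pos: [510.8, -358.8, 30.1]
orientation: [0.959, -0.285, -0.0, -0.0]
contact_force: [0.1, 0.8, -1.5]
gripper_width: 42.0
grip_force: 30.0
```

```bash
python3 -m handwheel '[{"hand":0.8,"delta_pos":[0,0,-20],"turn":0},{"hand":0.8,"delta_pos":[0,0,-40],"turn":0},{"hand":0.8,"delta_pos":[0,0,-40],"turn":0},{"hand":0.8,"delta_pos":[0,0,-40],"turn":0},{"hand":0.8,"delta_pos":[0,0,-40],"turn":-0.116},{"hand":0.8,"delta_pos":[0,0,-40],"turn":-0.116},{"hand":0.8,"delta_pos":[0,0,-40],"turn":-0.116},{"hand":0.8,"delta_pos":[0,0,-30],"turn":-0.116},{"hand":0.8,"delta_pos":[0,0,-10],"turn":-0.116},{"hand":0.8,"delta_pos":[0,0,0],"turn":-0.116},{"hand":0.8,"delta_pos":[0,0,0],"turn":0}]'; python3 -m handwheel '[{"hand":0.8,"delta_pos":[1.7,-20,0],"turn":0},{"hand":0.8,"delta_pos":[1.7,-36,0],"turn":0},{"hand":0.8,"delta_pos":[1.7,-38,0],"turn":0},{"hand":0.8,"delta_pos":[1.7,-38,0],"turn":0},{"hand":0.8,"delta_pos":[1.7,-38,0],"turn":0},{"hand":0.8,"delta_pos":[1.7,-38,0],"turn":0},{"hand":0.8,"delta_pos":[1.7,-38,0],"turn":0},{"hand":0.8,"delta_pos":[1.7,-38,0],"turn":0},{"hand":0.8,"delta_pos":[1.7,-38,0],"turn":0},{"hand":0.8,"delta_pos":[1.7,-38,0],"turn":0},{"hand":0.8,"delta_pos":[1.7,-38,0],"turn":0},{"hand":0.8,"delta_pos":[1.7,-38,0],"turn":0},{"hand":0.8,"delta_pos":[1.7,-38,0],"turn":0},{"hand":0.8,"delta_pos":[1.7,-38,0],"turn":0},{"hand":0.8,"delta_pos":[1.7,-38,0],"turn":0},{"hand":0.8,"delta_pos":[1.7,-38,0],"turn":0},{"hand":0.8,"delta_pos":[0,-28,0],"turn":0},{"hand":0.8,"delta_pos":[0,-10,0],"turn":0},{"hand":0.8,"delta_pos":[0,0,0],"turn":0},{"hand":0.8,"delta_pos":[0,0,0],"turn":0}]'
cat >> h.py <<'E'
def nestview(nest_c,psi,name):
    c=arm.calibration("wrist");s=arm.get_state();tcp=np.array(s["ee_pos"]);y=yawof(s["orientation"])
    p,d=arm.grab_frame("wrist");cv2.imwrite(f"pics/{name}.png",p[:,:,::-1]);np.savez(name+".npz",p=p,d=d,R=c["R"],t=c["t"],tcp=tcp,y=y)
    print("tcp",tcp.round(1),"yaw",y.round(2));o=-np.array(c["R"]).T@np.array(c["t"])
    for X,nn,cc,st in floors(c,p,d):
        if np.linalg.norm(X[:2]-nest_c)>60: continue
        A=axes(psi);L=(onplane(c,cc,A[2],X)-X)@A.T
        print("X",X.round(1),"n",nn.round(3),"yaw",np.degrees(np.arctan2(-nn[1],-nn[0])).round(1),"cam",((o-X)@A.T).round(0),"x lo/hi",L[:,0].min().round(1),L[:,0].max().round(1))
        for a in range(-70,80,10):
            q=L[(L[:,0]>=a)&(L[:,0]<a+10),1]
            if len(q): print("  x",a,"y",q.min().round(1),q.max().round(1),end=";")
        print()
    k,S,P=heldtop(c,p,d,tcp,y,uv=(322,300))
    print("held: pitch",np.degrees(np.arctan(k[0])).round(2),"z0",k[1].round(1),"x span",np.percentile(S[:,0],[.3,99.7]).round(1),"y body",np.percentile(S[S[:,0]<20][:,1],[1,99]).round(1),"y tongue",np.percentile(S[S[:,0]>30][:,1],[1,99]).round(1),len(S))
E
python3 -c "
from h import *
nestview(np.array([560,275]),6.8,'w10')"
```

```text
time_s: 20.0
ee_pos: [511.1, -359.0, 331.4]
orientation: [0.998, 0.061, 0.001, 0.001]
contact_force: [0.2, -0.5, -2.0]
gripper_width: 42.0
grip_force: 30.0
time_s: 21.67
ee_pos: [464.2, 265.6, 329.3]
orientation: [0.998, 0.058, -0.001, 0.001]
contact_force: [0.1, -0.7, -2.0]
gripper_width: 41.7
grip_force: 30.0
tcp [464.2 265.6 329.3] yaw 6.68
X [560.3 272.8  81.9] n [-0.5   -0.062  0.864] yaw 7.1 cam [192.   4. 362.] x lo/hi -61.1 63.8
  x -70 y -20.4 21.8;  x -60 y -22.7 22.9;  x -50 y -22.3 23.7;  x -40 y -22.9 23.5;  x -30 y -23.5 23.1;  x -20 y -23.2 23.9;  x -10 y -22.8 23.5;  x 0 y -23.3 22.0;  x 10 y -22.9 23.8;  x 20 y -22.4 22.4;  x 30 y -13.2 13.6;  x 40 y -13.2 13.4;  x 50 y -12.8 13.2;  x 60 y -11.5 13.0;
held: pitch 0.17 z0 29.5 x span [-65.9  63.5] y body [-20.7  20.3] y tongue [-10.9  10.6] 17937
```

```bash
sed -i 's/^NEST={/NEST={"key":(np.array([565.1,273.7,84.7]),6.8),/' h.py
python3 - <<'E'
from h import *
s=arm.get_state();q=s["orientation"];y=yawof(q);p=np.array(s["ee_pos"]);g=(1.2,49.5)
seq=[("above",contact_tcp("key",73.5,24,0,65,*g)+[0,0,8])]+[(th,contact_tcp("key",73.5,24,th,65,*g)) for th in range(0,35,5)]
for n,t in seq: print(n,t.round(1),"d",delta(p,t,y).tolist());p=t
E
```

```text
above [553.  272.3 180.7] d [88.9, 2.9, 149.0]
0 [553.  272.3 172.7] d [0.0, 0.0, 8.0]
5 [549.  271.8 167. ] d [-4.1, 0.0, 5.7]
10 [545.5 271.4 160.9] d [-3.6, 0.0, 6.1]
15 [542.5 271.  154.5] d [-3.0, 0.0, 6.4]
20 [540.  270.7 147.9] d [-2.4, 0.0, 6.6]
25 [538.2 270.5 141.1] d [-1.9, 0.0, 6.8]
30 [536.9 270.3 134.2] d [-1.3, 0.0, 6.9]
```

```bash
python3 -m handwheel '[{"hand":0.8,"delta_pos":[20,1,10],"turn":0},{"hand":0.8,"delta_pos":[25,1,20],"turn":0},{"hand":0.8,"delta_pos":[25,1,22],"turn":0},{"hand":0.8,"delta_pos":[19,0,24],"turn":0},{"hand":0.8,"delta_pos":[0,0,25],"turn":0},{"hand":0.8,"delta_pos":[0,0,24],"turn":0},{"hand":0.8,"delta_pos":[0,0,16],"turn":0},{"hand":0.8,"delta_pos":[0,0,8],"turn":0},{"hand":0.8,"delta_pos":[0,0,0],"turn":0},{"hand":0.8,"delta_pos":[0,0,0],"turn":0}]'
```

```text
time_s: 22.55
ee_pos: [553.4, 272.3, 181.9]
orientation: [0.998, 0.058, 0.0, 0.0]
contact_force: [0.1, -0.5, -1.2]
gripper_width: 42.0
grip_force: 30.0
```

```bash
python3 -m handwheel '[{"hand":0.8,"delta_pos":[0,0,4.5],"turn":0},{"hand":0.8,"delta_pos":[-0.4,0,4.5],"turn":0},{"hand":0.8,"delta_pos":[-2.1,0,2.8],"turn":0},{"hand":0.8,"delta_pos":[-2,0,2.9],"turn":0},{"hand":0.8,"delta_pos":[-1.8,0,3],"turn":0},{"hand":0.8,"delta_pos":[-1.8,0,3.1],"turn":0},{"hand":0.8,"delta_pos":[-1.5,0,3.2],"turn":0},{"hand":0.8,"delta_pos":[-1.5,0,3.2],"turn":0}]'; python3 -m handwheel '[{"hand":0.8,"delta_pos":[-1.2,0,3.3],"turn":0},{"hand":0.8,"delta_pos":[-1.2,0,3.3],"turn":0},{"hand":0.8,"delta_pos":[-1,0,3.4],"turn":0},{"hand":0.8,"delta_pos":[-0.9,0,3.4],"turn":0},{"hand":0.8,"delta_pos":[-0.7,0,3.4],"turn":0},{"hand":0.8,"delta_pos":[-0.6,0,3.5],"turn":0},{"hand":0.8,"delta_pos":[0,0,0],"turn":0}]'
python3 - <<'E'
from h import *
c,p,d,P=pitch(rows=(285,362))
for v in range(150,365,15): print(v,P[v,322].round(1),end=" ")
E
```

```text
time_s: 23.22
ee_pos: [542.0, 272.3, 155.5]
orientation: [0.998, 0.059, 0.001, -0.0]
contact_force: [-1.7, -1.1, 4.5]
gripper_width: 41.7
grip_force: 30.0
time_s: 23.8
ee_pos: [535.9, 271.6, 132.9]
orientation: [0.998, 0.059, -0.001, 0.0]
contact_force: [-3.6, -0.4, 3.5]
gripper_width: 42.1
grip_force: 30.0
tcp [535.9 271.6 132.9] yaw 6.76 pitch 28.56 z0 33.7 3448 F [-3.6 -0.4  3.5]
150 [75.4  0.5 14.9] 165 [70.2  0.4 24.7] 180 [65.6  0.4 33.2] 195 [61.4  0.4 41.3] 210 [57.5  0.3 47.6] 225 [53.9  0.3 53.9] 240 [50.8  0.3 60. ] 255 [45.4  0.3 58.7] 270 [38.6  0.3 54.2] 285 [31.6  0.3 50.7] 300 [24.   0.4 47.1] 315 [14.6  0.4 41.3] 330 [ 5.3  0.4 36.9] 345 [-6.   0.5 30.6] 360 [-19.    0.5  23.2]
```

```bash
python3 -m handwheel '[{"hand":0.8,"delta_pos":[-0.4,0,1.9],"turn":0},{"hand":0.8,"delta_pos":[0,0,0],"turn":0},{"hand":0.8,"delta_pos":[0,0,0],"turn":0}]'
python3 - <<'E'
from h import *
c,p,d,P=pitch(rows=(245,362),xs=(-25,45))
q=P[236:262,322];print(q[::3].round(1).tolist())
s=arm.get_state();y=yawof(s["orientation"]);t=np.array(s["ee_pos"])
print("grip in nest",((t+[0,0,19]-NEST["key"][0])@axes(6.8).T).round(1))
E
```

```text
time_s: 24.1
ee_pos: [535.7, 271.5, 131.5]
orientation: [0.998, 0.059, -0.0, 0.0]
contact_force: [-4.8, 0.7, 2.4]
gripper_width: 41.9
grip_force: 30.0
tcp [535.7 271.5 131.5] yaw 6.76 pitch 29.49 z0 34.0 4666 F [-4.8  0.7  2.4]
[[51.6, 0.3, 58.4], [51.0, 0.3, 59.7], [50.4, 0.3, 60.9], [49.9, 0.2, 62.5], [48.6, 0.3, 61.2], [47.3, 0.3, 60.4], [46.0, 0.3, 59.4], [45.0, 0.3, 59.4], [43.7, 0.3, 58.5]]
grip in nest [ 7.4  1.3 71.7]
```

Run:
```python
from h import *
s=arm.get_state();y=yawof(s["orientation"]);p=np.array(s["ee_pos"])
for n,a in (("up",(8,0,36)),("over",(0,0,36)),("h26",(0,0,26)),("h16",(0,0,16)),("h8",(0,0,8)),("0",(0,0,0))):
    t=tcp_for("key",*a,30,.5,47.3);print(n,t.round(1),"d",delta(p,t,y).tolist());p=t
```

```text
up [531.1 269.6 142.1] d [-4.9, 1.3, -10.6]
over [524.2 268.8 138.1] d [-6.9, 0.0, 4.0]
h26 [529.1 269.4 129.4] d [5.0, -0.0, 8.7]
h16 [534.1 270.  120.8] d [5.0, -0.0, 8.7]
h8 [538.1 270.5 113.8] d [4.0, -0.0, 6.9]
0 [542.  271.  106.9] d [4.0, -0.0, 6.9]
```

```bash
python3 -m handwheel '[{"hand":0.8,"delta_pos":[-2.4,0.6,-5.3],"turn":0},{"hand":0.8,"delta_pos":[-2.5,0.7,-5.3],"turn":0},{"hand":0.8,"delta_pos":[-3.4,0,2],"turn":0},{"hand":0.8,"delta_pos":[-3.5,0,2],"turn":0},{"hand":0.8,"delta_pos":[2.5,0,4.3],"turn":0},{"hand":0.8,"delta_pos":[2.5,0,4.4],"turn":0},{"hand":0.8,"delta_pos":[0,0,0],"turn":0},{"hand":0.8,"delta_pos":[0,0,0],"turn":0}]'
python3 -c "
from h import *
pitch(rows=(245,362),xs=(-25,45))"
python3 -m handwheel '[{"hand":0.8,"delta_pos":[1.2,0,2.2],"turn":0},{"hand":0.8,"delta_pos":[1.3,0,2.2],"turn":0},{"hand":0.8,"delta_pos":[1.2,0,2.2],"turn":0},{"hand":0.8,"delta_pos":[0,0,0],"turn":0}]'
```

```text
time_s: 24.82
ee_pos: [529.2, 269.2, 128.6]
orientation: [0.998, 0.059, -0.001, 0.0]
contact_force: [0.3, -0.4, -1.7]
gripper_width: 41.5
grip_force: 30.0
tcp [529.2 269.2 128.6] yaw 6.74 pitch 29.36 z0 33.9 4672 F [ 0.3 -0.4 -1.7]
time_s: 25.2
ee_pos: [533.1, 269.7, 122.3]
orientation: [0.998, 0.059, -0.0, 0.0]
contact_force: [0.2, -0.5, -1.5]
gripper_width: 41.7
grip_force: 30.0
```

No resistance again. Continuing down along the nest's −z.

```bash
python3 -m handwheel '[{"hand":0.8,"delta_pos":[1.2,0,2.2],"turn":0},{"hand":0.8,"delta_pos":[1.3,0,2.2],"turn":0},{"hand":0.8,"delta_pos":[1.2,0,2.2],"turn":0},{"hand":0.8,"delta_pos":[0,0,0],"turn":0}]'; python3 -m handwheel '[{"hand":0.8,"delta_pos":[1.2,0,2.2],"turn":0},{"hand":0.8,"delta_pos":[1.3,0,2.2],"turn":0},{"hand":0.8,"delta_pos":[1.2,0,2.2],"turn":0},{"hand":0.8,"delta_pos":[0,0,0],"turn":0}]';  python3 -m handwheel '[{"hand":0.8,"delta_pos":[0.9,0,1.6],"turn":0},{"hand":0.8,"delta_pos":[0.6,0,1],"turn":0},{"hand":0.8,"delta_pos":[0,0,0],"turn":0}]'
```

```text
time_s: 25.53
ee_pos: [537.0, 269.7, 116.0]
orientation: [0.998, 0.059, -0.0, 0.001]
contact_force: [0.7, -2.3, -1.7]
gripper_width: 42.2
grip_force: 30.0
time_s: 25.87
ee_pos: [540.8, 270.2, 109.3]
orientation: [0.998, 0.059, 0.0, 0.0]
contact_force: [0.1, -3.9, -1.0]
gripper_width: 41.8
grip_force: 30.0
time_s: 26.12
ee_pos: [541.9, 270.6, 107.2]
orientation: [0.998, 0.059, -0.0, 0.0]
contact_force: [-1.3, -4.1, 1.1]
gripper_width: 41.9
grip_force: 30.0
```

```bash
python3 -m handwheel '[{"hand":0.8,"delta_pos":[0.6,0,1],"turn":0},{"hand":0.8,"delta_pos":[0.5,0,1],"turn":0},{"hand":0.8,"delta_pos":[0.3,0,0.5],"turn":0},{"hand":0.8,"delta_pos":[0,0,0],"turn":0}]'
python3 -m handwheel '[{"hand":0.8,"delta_pos":[-0.6,0,-1],"turn":0},{"hand":0,"delta_pos":[0,0,0],"turn":0},{"hand":0,"delta_pos":[0,0,0],"turn":0},{"hand":0,"delta_pos":[0,0,0],"turn":0},{"hand":0,"delta_pos":[0,0,0],"turn":0},{"hand":0,"delta_pos":[-2,0,-4],"turn":0},{"hand":0,"delta_pos":[0,0,-20],"turn":0},{"hand":0,"delta_pos":[0,0,-30],"turn":0},{"hand":0,"delta_pos":[-10,0,-35],"turn":0},{"hand":0,"delta_pos":[-20,0,-35],"turn":0},{"hand":0,"delta_pos":[-20,0,-30],"turn":0},{"hand":0,"delta_pos":[-20,0,-20],"turn":0},{"hand":0,"delta_pos":[0,0,0],"turn":0},{"hand":0,"delta_pos":[0,0,0],"turn":0}]'
python3 - <<'E'
from h import *
c=arm.calibration("wrist");p,d=arm.grab_frame("wrist");cv2.imwrite("pics/w11.png",p[:,:,::-1])
for k in("key","t"):
    L=(cloud(c,d)-NEST[k][0])@axes(6.8).T
    for x in (-50,-20,0,20,45):
        m=(abs(L[...,0]-x)<6)&(abs(L[...,1])<8)&(L[...,2]>30)&(L[...,2]<90);print(k,x,m.sum(),np.median(L[m][:,2]).round(1) if m.any() else None)
    m=(abs(abs(L[...,1])-47)<6)&(abs(L[...,0])<60)&(abs(L[...,2]-24)<12);print("rim z",np.median(L[m][:,2]).round(1))
E
```

```text
time_s: 26.45
ee_pos: [542.0, 270.6, 106.4]
orientation: [0.998, 0.059, -0.001, 0.0]
contact_force: [-10.1, -8.3, 9.2]
gripper_width: 41.8
grip_force: 30.0
time_s: 27.62
ee_pos: [471.3, 263.0, 282.0]
orientation: [0.998, 0.059, 0.002, -0.001]
contact_force: [0.7, -0.1, -1.4]
gripper_width: 88.2
grip_force: 0.0
key -50 152 59.9
key -20 196 59.8
key 0 223 60.0
key 20 265 60.0
key 45 319 60.2
rim z 24.1
t -50 160 59.8
t -20 200 60.0
t 0 234 60.0
t 20 270 60.1
t 45 328 60.0
rim z 24.1
```

View pics/w11.png

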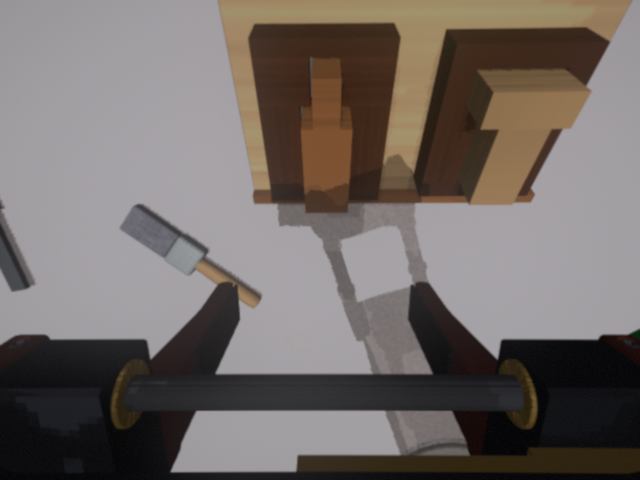

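Both blocks are home, with the key block at (327,140) and the T block at (525,130). Both tops read 60 mm above the floor at every point checked, and the gripper is clear.

```bash
python3 -c "
from bench import arm
print(arm.hand_in())"
```

```text
the job is handed in; nothing more can be done
None
```

Both blocks were pressed fully home in their own nests (tops measured 60 mm above the pocket floors), then released; the robot was kept clear of the bottle, pot and brush, and the job was handed in at about 28 s.

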